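# Close the candle cooling box

### The job

Gently push the sliding tray with the two candle jars along its rails until it is fully home in the cooling box, then lower the open lid gently until it is fully closed over them. Both jars must stay standing in the tray, and the lid may come down only once the tray is home. Leave the pot, the spare jar and the tin alone.

Things in the scene. Friction and masses are not known exactly. Their poses are not given: they have to be found in the camera images.
- cooler_mouth (a point): White cooling box with two rails on a dark base plate, fixed to the bench at any place and yaw. This point: middle of the box's open end, at bench height; x runs level out of the box along the rails, y across, z up. The box spans x = -170 mm (back wall) to 0, 118 mm wide, 115 mm high, open at the top and at x = 0; plate and rails go on to x = 190 mm, at most 20 mm high.
- tray: The sliding tray with its blue front panel, on the rails; its x axis is cooler_mouth's. Its origin lies at bench height under the inner face of the panel, so its x in cooler_mouth's frame tells how far it is pulled out: 0 = fully home, panel against the box walls (the stop); 100 to 155 mm at the start. It moves only along x and stays where it is left (2 N of friction).
- tray_panel (a point): Middle of the outer face of the tray's blue upright front panel (with a pink stripe), 60 mm above the bench: push here along cooler_mouth's -x. Axes as cooler_mouth. The panel is 10 mm thick, 118 mm wide, from 16 to 86 mm above the bench. Fully home, this point is at x = +11 mm of cooler_mouth.
- tray_floor (a point): Middle of the inner floor of the aluminium tray, 19 mm above the bench, 91 mm behind tray_panel; axes as cooler_mouth. The tray is 158 mm long, 94 mm wide, rim 32 mm above the bench, with a cross wall making two pockets.
- lid (a joint): Angle of the hinged lid in rad: 0 = closed flat on the box, 1.57 = standing upright. A stiff hinge: it stays where it is left, and closing it takes about 2 to 6 N at the lip.
- lid_hinge (a point): Middle of the hinge line, on the box's back wall, 119 mm above the bench, at x = -170 mm of cooler_mouth; axes as cooler_mouth, the hinge runs along y. The closed lid extends from here along +x.
- lid_lip (a point): Middle of the free edge of the lid's orange lip, 206 mm from the hinge line. x runs from hinge to lip along the lid, z is the outer face's normal (up when closed). The lid is a 6 mm aluminium plate, 118 mm wide, outer face 3 mm from the hinge plane, with a 20 mm skirt under its front edge; the lip, 80 mm wide, 8 mm thick (outer face 5 mm from that plane), stands 25 mm beyond the skirt.
- jar_a: Amber glass candle jar, 70 mm across and 80 mm high, standing loose in the tray pocket next to the blue panel, with cream wax and a wooden clothes-peg across its mouth (top 89 mm above its underside). Origin at the centre of its underside, z up.
- jar_b: A second such jar, in the tray pocket next to the back wall of the box. Origin at the centre of its underside.
- pot: Bystander: open steel pouring pot, 100 mm across, 105 mm high, with a handle reaching 90 mm from its axis on its +y side. Origin at the centre of its underside.
- spare: Bystander: spare amber jar with a black cap, 70 mm across, 85 mm high. Origin at the centre of its underside.
- tin: Bystander: flat aluminium tin, 80 mm across, 32 mm high. Origin at the centre of its underside.

How it is judged:
By the outcome, as a careful person would: the job done as asked, in the order asked, and still so for the second after the job is handed in, with the robot touching nothing.
It also fails if it takes over 51 s, if anything falls off the work surface, if the arm or the gripper's body presses on something with over 40 N, if the wrist force passes 120 N, or if a joint passes its speed limit or range.

### The arm

A 7-joint arm with a two-finger parallel gripper is mounted at the origin on the work surface. World frame = base frame: x ahead of the robot, y to its left, z up, the work surface at z = 0. Lengths are in m, angles in degrees, forces in N, time in s.
With the tool pointing down it reaches from about 0.4 to 0.875 m from the base axis. Payload 6.5 kg.
Tool frame: the origin (TCP) lies on the centre line of the jaws, within the pads' length; the fingertips stand 25 mm ahead of it and the grasp point (between the pads) lies 6 mm ahead of it; z points along the fingers, y is the direction in which the jaws open and shut (so a half turn about z gives the same grasp; the last joint's range is limited). The gripper opens to 88 mm and grips with 3 to 60 N. Pads are 18 mm wide; open, the fingers measure 123 mm over their backs; the gripper's body (75 mm by 187 mm) begins 45 mm behind the grasp point.
Start: joints at [69.03, 30.733, -0.252, 88.115, 0.149, 61.152, -4.079], TCP at [0.192, -0.621, 0.264] pointing down, gripper open.
Joint ranges: [-154.64, 154.64], [-21.42, 123.67], [-72.66, 72.17], [13.99, 137.28], [-74.86, 254.86], [10.95, 109.41], [-158.01, 158.01]. Speed limits (degrees/s): [136.94, 136.94, 180, 180, 180, 180, 180].

### API

Orientations are given as a 3x3 rotation matrix whose columns are the frame's x, y, z axes.
In Python, from bench import arm gives the robot as it stands.
- The arm moves only by the tool carry_out, never from a script. Its argument "rows" is one flat list of numbers, 7 for each row, row after row: the shift along the tool's x, y, z in mm, then the turn, a rotation vector about the tool's x, y, z in degrees, then the opening, from 0 (shut) to 1 (fully open). In form: [dx, dy, dz, ax, ay, az, grip, dx, dy, dz, ax, ay, az, grip, ...]. A call has 1 to 5 rows; each row is the pose to reach, as a shift and turn from the pose commanded when the call began, along the tool's axes at that moment; what a row does not reach only later rows make up. A row lasts 1/10 s, in which the tool goes at most 50 mm and 8.59 degrees, less where a joint would pass 70% of its speed; a pose out of reach is approached as far as the arm can. A call with a gripper value outside its range is refused whole. The fingers move at their own pace and stop on an object; "squeeze" is the grip in N (left out, the last holds). Time passes only in rows, so rows that repeat a pose let the fingers close. It gives the time, the measured TCP pose, the force and the opening at its end, in the units of the state.
- arm.state(): the state, without advancing time (a new reading comes with each control period).
- arm.grab_frame(name): name is "side" or "top" or "wrist"; returns a dict with "color" (420x560x3 uint8, blue, green, red), "fovy" (degrees; the focal length in pixels is half the picture's height over the tangent of half this angle, whatever the lens; pixels are square), "cx", "cy" (the principal point, pixels), "R" (3x3) and "t" (3): a world point X has camera coordinates R X + t. Camera axes: x right, y down, z forward; pixel columns grow to the right and rows downward; lengths in m; the calibration is good to about 2 mm. The wrist camera is an equidistant fisheye: a pixel r from the principal point sees the ray r / f radians off the axis. A picture is of the moment at which its call begins. There is no depth.
- arm.close_job(): hands the job in, once; it reports no verdict.
Trained networks look in a picture, given as the dict that the camera call returned (one of the last four; its "shot" number tells which), for a name from the list of things; names that differ only in an ending like _2 or _b are one class to them, and where a whole thing is asked for, a point or a joint stands for the part that bears it (a point fixed in the world has none). Each returns a list of dicts, best first, with "score" (0 to 1); they miss things now and then, are a little off and sometimes report something else, mostly with a low value. They report only what shows in the picture. A call takes as long as a camera call.
- arm.recognise(target, picture): "at" ([column, row] in pixels, amid what is visible of it).
The state is a dict: "t": time; "joint_positions": joint angles; "qd": joint speeds; "effort": joint torques, N m; "position": TCP position; "orientation": TCP orientation; "force": force on the tool from outside, world axes, zero at the start; "wrist_torque": the same for the moment, N m; "finger_gap": finger opening in m.
Only numpy, scipy, OpenCV 4.12 (cv2) and the standard library are available. Lean on these libraries where they do the work, as an engineer would, in place of code of your own. Each camera call takes 0.05 s, during which the arm holds its last target. There are 200 camera calls.

## Working session

There is one attempt and no reset: what is moved stays moved. The work goes in short steps, Python scripts to look and compute and a tool call to move; the robot and the scene stay as the last step left them, time stands still between calls to the robot, and variables do not carry over. Pictures are saved under pics/ and viewed, about 8 in all and at most 12, crops included, and the job is handed in when it is done.

Besides the shell and the picture viewer there is one more tool, called after ">>>" as a command line: name --argument value ..., lists and objects as JSON in quotes. carry_out: Moves the arm, as the interface text tells. Its arguments: {"type":"object","properties":{"rows":{"type":"array"},"squeeze":{"type":"number"}},"required":["rows"]}

```bash
mkdir -p pics; ls; cat > h.py <<'E'
import numpy as np, cv2
from bench import arm
np.set_printoptions(precision=4,suppress=True)
E
python3 - <<'E'
from h import *
s=arm.state(); print(s['t'],s['position'],np.array(s['orientation']))
for n in ('side','top'):
    p=arm.grab_frame(n); cv2.imwrite(f'pics/{n}0.png',p['color'])
    print(n,p['fovy'],p['cx'],p['cy'],np.array(p['R']).tolist(),p['t'])
    for k in ('cooler_mouth','tray','tray_panel','tray_floor','lid_hinge','lid_lip','lid','jar_a','pot','spare','tin'):
        try: print(k,[(np.round(d['at'],1).tolist(),round(d['score'],2)) for d in arm.recognise(k,p)[:3]])
        except Exception as e: print(k,e)
print(arm.state()['t'])
E
```

```text
pics
0.0 [ 0.1918 -0.6205  0.2628] [[ 0.9554  0.2953 -0.0006]
 [ 0.2953 -0.9554  0.0016]
 [-0.0001 -0.0017 -1.    ]]
side 42.2446768529069 288.5918192784882 215.2492616100118 [[0.8831885197969497, -0.46899862407436826, -0.004281251595331135], [-0.3457175959698101, -0.6448107064583977, -0.681687976037041], [0.31695012594370153, 0.6035390985288126, -0.731630490214357]] [-0.5337  0.3067  0.9635]
cooler_mouth [([226.3, 191.4], 0.86), ([305.0, 192.5], 0.75)]
tray [([271.0, 289.9], 0.69), ([224.8, 191.9], 0.52)]
tray_panel [([272.5, 285.6], 0.78)]
tray_floor [([225.2, 192.1], 0.69), ([271.9, 286.6], 0.67), ([345.6, 239.0], 0.62)]
lid_hinge [([225.3, 191.3], 0.85)]
lid_lip [([210.1, 132.8], 0.72)]
lid [([211.4, 131.3], 0.95)]
jar_a [([249.5, 240.8], 0.72), ([266.6, 267.0], 0.65)]
pot [([347.8, 239.8], 0.62)]
spare [([306.6, 195.5], 0.77)]
tin [([243.6, 161.1], 0.42)]
top 56.541948461875364 279.70719435387485 212.02969767741004 [[0.012917702211260988, -0.9999053318185616, 0.004739237321980614], [-0.9917181492439723, -0.013417335205772568, -0.12773052718941602], [0.1277820231084615, -0.003050002752262322, -0.9917975862309405]] [0.0339 0.6557 0.8965]
cooler_mouth [([237.8, 261.0], 0.69)]
tray [([300.7, 259.5], 0.89)]
tray_panel [([306.7, 269.5], 0.6)]
tray_floor [([300.6, 265.7], 0.84)]
lid_hinge [([236.2, 260.8], 0.74)]
lid_lip [([199.9, 254.6], 0.6), ([243.9, 181.6], 0.47)]
lid [([203.2, 258.2], 0.8), ([317.2, 181.7], 0.29)]
jar_a [([285.0, 261.6], 0.86), ([317.2, 261.5], 0.59), ([303.9, 264.4], 0.48)]
pot [([314.4, 182.1], 0.75)]
spare [([241.4, 184.3], 0.97)]
tin [([173.4, 228.5], 0.73)]
1.2
```

View both.

```bash
python3 - <<'E'
import cv2
a=cv2.imread('pics/side0.png')[80:360,130:450]; b=cv2.imread('pics/top0.png')[140:320,130:370]
cv2.imwrite('pics/side0c.png',cv2.resize(a,None,fx=2.1,fy=2.1,interpolation=cv2.INTER_CUBIC)); cv2.imwrite('pics/top0c.png',cv2.resize(b,None,fx=3.2,fy=3.2,interpolation=cv2.INTER_CUBIC))
E
```

```text
(no output)
```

View pics/side0c.png

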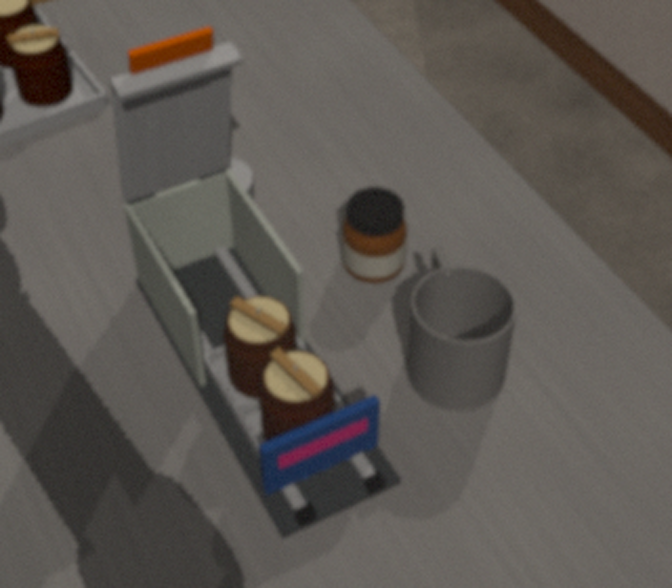

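View pics/top0c.png

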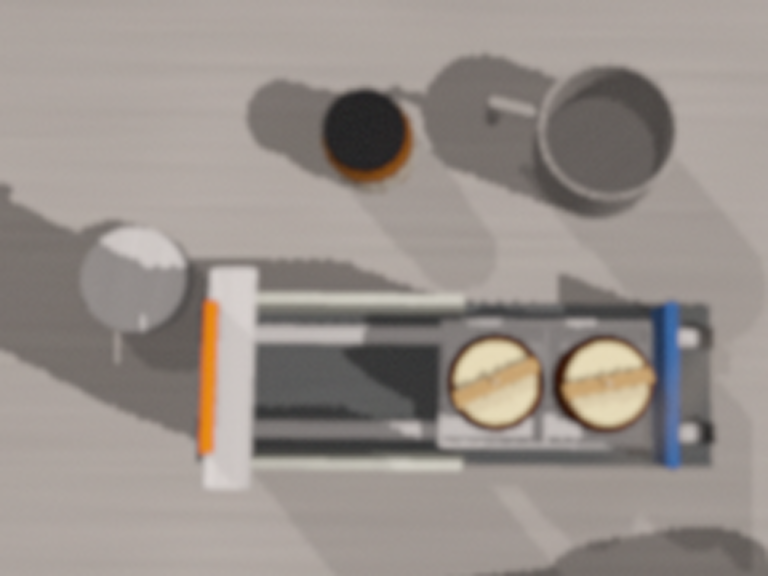

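Side crop: the box with its open lid, the tray out with both jars standing, and the panel's top corners at crop (263,445) and (378,402). Top crop: wall ends at column ~465, panel at column ~672 and lip at column ~208. The pot and spare jar stand clear on the +x side, and the tin is behind the box. Next I'll fit the geometry to these points.

```bash
cat > fit.py <<'E'
from h import *
from scipy.optimize import least_squares
def proj(p,X):
    c=np.array(X)@np.array(p['R']).T+np.array(p['t']); f=210/np.tan(np.radians(p['fovy'])/2)
    return np.c_[p['cx']+f*c[:,0]/c[:,2],p['cy']+f*c[:,1]/c[:,2]]
def geo(v):
    x,y,yaw,d,l=v; c,s=np.cos(yaw),np.sin(yaw)
    W=lambda q:np.array([x+c*q[0]-s*q[1],y+s*q[0]+c*q[1],q[2]])
    def L(a,b,z): return W([-.17+a*np.cos(l)-z*np.sin(l),b,.119+a*np.sin(l)+z*np.cos(l)])
    return W,L,d
E
python3 - <<'E'
from fit import *
T=arm.grab_frame('top');S=arm.grab_frame('side')
tc=lambda u,v:(130+u/3.2,140+v/3.2); sc=lambda u,v:(130+u/2.1,80+v/2.1)
def res(v):
    W,L,d=geo(v)
    h=.059
    # y axis: x=-worldY => y = +worldX roughly (image up in top)
    top=[(W([d+.010,h,.086]),tc(679,302)),(W([d+.010,-h,.086]),tc(679,466)),(W([d,h,.086]),tc(666,304)),(W([d,-h,.086]),tc(665,466)),
     (W([0,h,.115]),tc(465,292)),(W([0,-h,.115]),tc(464,470)),(L(.206,.04,0),tc(210,300)),(L(.206,-.04,0),tc(205,455)),
     (W([.19,h,.004]),tc(711,306)),(W([.19,-h,.004]),tc(711,466))]
    side=[(W([d+.010,-h,.086]),sc(263,445)),(W([d+.010,h,.086]),sc(379,402)),(W([d+.010,-h,.016]),sc(268,488)),(W([d+.010,h,.016]),sc(380,445)),
     (W([0,-h,.115]),sc(196,318)),(W([0,h,.115]),sc(299,268)),(W([.19,-h,.004]),sc(285,533)),(W([.19,h,.004]),sc(400,480)),
     (L(.206,-.04,0),sc(130,46)),(L(.206,.04,0),sc(212,30))]
    r=[]
    for P,l in((T,top),(S,side)):
        r.append(proj(P,[a for a,b in l])-np.array([b for a,b in l]))
    return np.concatenate(r).ravel()
best=least_squares(res,[.5,-.1,-np.pi/2,.13,1.6],loss='soft_l1',x_scale=[.1,.1,.1,.1,.1])
v=best.x; print(v.tolist(),np.degrees(v[2]),best.cost); print(res(v).reshape(-1,2).round(1).tolist())
W,L,d=geo(v); print('panel',W([d+.01,0,.06]),'home',W([.011,0,.06]),'lip',L(.206,0,0),'hinge',W([-.17,0,.119]))
E
```

```text
[0.5418359636113996, 0.05237734476147975, -1.5673086796618285, 0.14160841514129635, 1.3786354137100592] -89.8001725388443 17.13857933293796
[[-0.4, -0.5], [0.1, 0.9], [-0.8, -1.2], [0.0, 0.9], [-0.3, 1.0], [-0.6, -0.1], [0.1, -0.4], [-0.2, -0.2], [-0.4, 0.8], [0.3, -1.0], [0.2, 2.7], [1.0, -1.3], [-0.4, 3.2], [-0.4, -0.5], [-2.3, -2.0], [2.3, 1.1], [0.7, 0.5], [-0.4, 0.6], [-0.3, 2.5], [0.5, -1.9]]
panel [ 0.5424 -0.0992  0.06  ] home [0.5419 0.0414 0.06  ] lip [0.5414 0.183  0.3212] hinge [0.5412 0.2224 0.119 ]
```

Residuals are about 1–3 px (a few mm). The rails run along world Y: the push direction is +Y, at x ≈ 0.542. I'll move to in front of the panel with the fingers shut.

>>> carry_out --rows '[34,-25,3,0,0,-5,0,68,-50,7,0,0,-10,0,102,-76,10,0,0,-15,0,136,-101,14,0,0,-21,0,170,-127,18,0,0,-26,0]'

```text
t: 1.8
position: [0.3177, -0.4482, 0.2458]
orientation: [[0.727, 0.687, 0.0], [0.687, -0.727, -0.001], [-0.0, 0.001, -1.0]]
force: [0.5, -0.4, -0.0]
finger_gap: 0.0502
```

```bash
cat > go.py <<'E'
import sys
from h import *
from scipy.spatial.transform import Rotation as Ro
s=arm.state(); R=np.array(s['orientation']); g=np.array([float(a) for a in sys.argv[1:4]])
G=np.array([[0,1,0],[1,0,0],[0,0,-1.]]).T
print('t',s['t'],'pos',s['position'],'F',s['force'],'gap',s['finger_gap'])
print('shift mm',1000*R.T@(g-s['position']),'turn',Ro.from_matrix(R.T@G).as_rotvec(degrees=True))
E
python3 go.py 0.5415 -0.14 0.2
```

```text
t 1.8 pos [ 0.3177 -0.4482  0.2458] F [ 0.5271 -0.3751 -0.0176] gap 0.05023541056907757
shift mm [374.3232 -70.189   45.737 ] turn [  0.0385   0.0263 -46.5983]
```

>>> carry_out --rows '[43,-8,5,0,0,-5.4,0,86,-16,10,0,0,-10.8,0,129,-24,15,0,0,-16.2,0,172,-32,20,0,0,-21.6,0,215,-40,26,0,0,-27,0]'

```text
t: 2.3
position: [0.4472, -0.2719, 0.2199]
orientation: [[0.336, 0.942, 0.001], [0.942, -0.336, -0.001], [-0.0, 0.001, -1.0]]
force: [0.3, -1.0, -0.9]
finger_gap: 0.0102
```

```bash
python3 go.py 0.5415 -0.14 0.15
```

```text
t 2.3 pos [ 0.4472 -0.2719  0.2199] F [ 0.2722 -1.0417 -0.8529] gap 0.010238013648765193
shift mm [155.9071  44.43    69.9174] turn [  0.0496   0.0308 -19.6197]
```

>>> carry_out --rows '[38,11,17,0,0,-5,0,76,22,34,0,0,-10,0,114,33,52,0,0,-15,0,145,42,66,0,0,-19.6,0,150,44,70,0,0,-19.6,0]'

```text
t: 2.8
position: [0.5401, -0.1421, 0.1486]
orientation: [[-0.004, 1.0, 0.0], [1.0, 0.004, 0.003], [0.003, 0.0, -1.0]]
force: [-0.6, 0.4, 0.1]
finger_gap: 0.0005
```

```bash
python3 go.py 0.5415 -0.135 0.085; python3 - <<'E'
from h import *
for n in('wrist',):
    p=arm.grab_frame(n); cv2.imwrite('pics/w1.png',p['color'])
E
```

```text
t 2.8 pos [ 0.5401 -0.1421  0.1486] F [-0.6262  0.39    0.0856] gap 0.00046492037271476033
shift mm [ 6.9368  1.4349 63.596 ] turn [ 0.0014 -0.1817  0.2165]
```

View pics/w1.png

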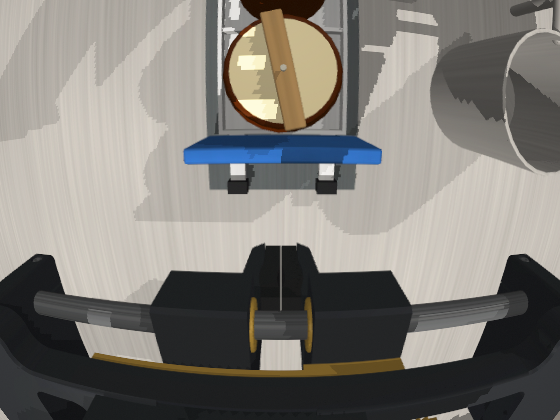

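The wrist view shows the fingers (col 282) centred on the panel (cols 184–382, centre ~283), with the way down clear.

>>> carry_out --rows '[0,1,20,0,0,0,0,0,1,40,0,0,0,0,0,1,58,0,0,0,0,0,1,63,0,0,0,0,6,1,63,0,0,0,0]'

```text
t: 3.35
position: [0.5388, -0.1429, 0.0866]
orientation: [[0.007, 1.0, -0.001], [1.0, -0.007, -0.001], [-0.001, -0.001, -1.0]]
force: [-0.0, 0.1, 0.1]
finger_gap: 0.0007
```

>>> carry_out --rows '[6,0,0,0,0,0,0,11,0,0,0,0,0,0,16,0,0,0,0,0,0,20,0,0,0,0,0,0,24,0,0,0,0,0,0]'

```text
t: 3.85
position: [0.5398, -0.1166, 0.087]
orientation: [[0.004, 1.0, 0.0], [1.0, -0.004, -0.0], [-0.0, 0.0, -1.0]]
force: [0.4, -0.3, 0.0]
finger_gap: 0.0003
```

```bash
python3 - <<'E'
from h import *
p=arm.grab_frame('wrist'); cv2.imwrite('pics/w2.png',p['color'])
s=arm.state(); print('cam in tool',np.array(s['orientation']).T@(-np.array(p['R']).T@np.array(p['t'])-s['position']),s['position'],s['force'])
E
```

```text
cam in tool [ 0.0777  0.0001 -0.121 ] [ 0.5398 -0.1157  0.0869] [-0.4226  1.3967 -0.2667]
```

View pics/w2.png

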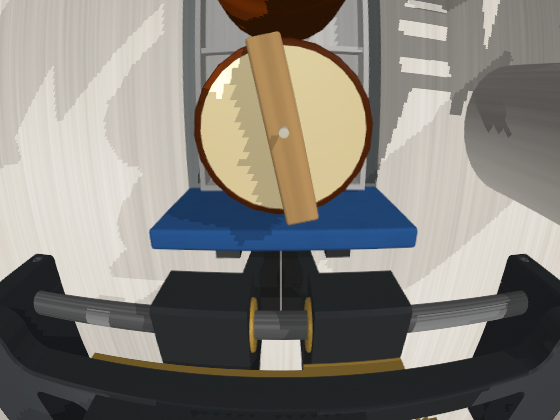

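Wrist view: the fingertips are just short of the panel (rows ~240–250) and the jar is upright. I'll push gently at 4 mm per row.

>>> carry_out --rows '[3,0,1,0,0,0,0,6,0,1,0,0,0,0,9,0,1,0,0,0,0,12,0,1,0,0,0,0,15,0,1,0,0,0,0]'

```text
t: 4.4
position: [0.5395, -0.1023, 0.0856]
orientation: [[0.004, 1.0, -0.0], [1.0, -0.004, -0.001], [-0.001, -0.0, -1.0]]
force: [-0.2, -2.3, -1.2]
finger_gap: 0.0002
```

>>> carry_out --rows '[4,0,0,0,0,0,0,8,0,0,0,0,0,0,12,0,0,0,0,0,0,16,0,0,0,0,0,0,20,0,0,0,0,0,0]'

```text
t: 4.9
position: [0.5395, -0.0816, 0.0856]
orientation: [[0.004, 1.0, -0.001], [1.0, -0.004, -0.0], [-0.0, -0.001, -1.0]]
force: [-0.6, -1.3, -2.0]
finger_gap: 0.0008
```

>>> carry_out --rows '[4,0,0,0,0,0,0,8,0,0,0,0,0,0,12,0,0,0,0,0,0,16,0,0,0,0,0,0,20,0,0,0,0,0,0]'

```text
t: 5.4
position: [0.5398, -0.0616, 0.0857]
orientation: [[0.004, 1.0, -0.0], [1.0, -0.004, -0.0], [-0.0, -0.0, -1.0]]
force: [-3.0, -2.1, -0.9]
finger_gap: 0.0005
```

>>> carry_out --rows '[4,0,0,0,0,0,0,8,0,0,0,0,0,0,12,0,0,0,0,0,0,16,0,0,0,0,0,0,20,0,0,0,0,0,0]'

```text
t: 5.9
position: [0.5399, -0.0417, 0.0857]
orientation: [[0.004, 1.0, -0.0], [1.0, -0.004, -0.0], [-0.0, -0.0, -1.0]]
force: [-2.5, -2.7, 0.6]
finger_gap: 0.0
```

>>> carry_out --rows '[4,0,0,0,0,0,0,8,0,0,0,0,0,0,12,0,0,0,0,0,0,16,0,0,0,0,0,0,20,0,0,0,0,0,0]'

```text
t: 6.4
position: [0.54, -0.0216, 0.0857]
orientation: [[0.004, 1.0, -0.0], [1.0, -0.004, 0.0], [0.0, -0.0, -1.0]]
force: [-1.5, -1.5, 0.8]
finger_gap: 0.0002
```

```bash
python3 - <<'E'
from h import *
p=arm.grab_frame('wrist'); s=arm.state(); print(s['t'],s['position'],s['force'])
a=p['color']
b=arm.grab_frame('side')['color'][80:360,130:450]
cv2.imwrite('pics/m3.png',np.hstack([cv2.resize(a,(400,300)),cv2.resize(b,(343,300))]))
E
```

```text
6.45 [ 0.5402 -0.0206  0.0858] [-2.2586 -1.2692  0.0025]
```

View pics/m3.png

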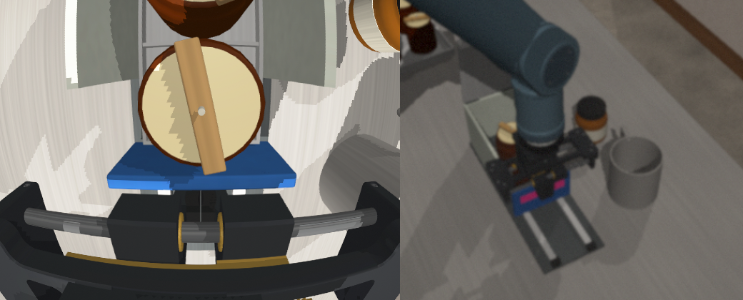

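The wrist and side pictures show the jars upright, the panel square on the fingers and the box mouth ahead. I'll keep pushing, slower near home.

>>> carry_out --rows '[4,0,0,0,0,0,0,8,0,0,0,0,0,0,12,0,0,0,0,0,0,16,0,0,0,0,0,0,20,0,0,0,0,0,0]'

```text
t: 7.0
position: [0.5405, -0.0016, 0.0859]
orientation: [[0.004, 1.0, 0.001], [1.0, -0.004, 0.0], [0.0, 0.001, -1.0]]
force: [1.4, -1.1, 0.3]
finger_gap: 0.0004
```

>>> carry_out --rows '[4,0,0,0,0,0,0,8,0,0,0,0,0,0,12,0,0,0,0,0,0,15,0,0,0,0,0,0,18,0,0,0,0,0,0]'

```text
t: 7.5
position: [0.5402, 0.0163, 0.0857]
orientation: [[0.004, 1.0, 0.0], [1.0, -0.004, -0.0], [-0.0, 0.0, -1.0]]
force: [1.9, -1.8, 0.7]
finger_gap: 0.0006
```

>>> carry_out --rows '[2,0,0,0,0,0,0,4,0,0,0,0,0,0,6,0,0,0,0,0,0,7,0,0,0,0,0,0,8,0,0,0,0,0,0]'

```text
t: 8.0
position: [0.5401, 0.024, 0.0857]
orientation: [[0.004, 1.0, -0.0], [1.0, -0.004, -0.0], [-0.0, -0.0, -1.0]]
force: [1.1, -1.4, 0.3]
finger_gap: 0.0004
```

>>> carry_out --rows '[1,0,0,0,0,0,0,2,0,0,0,0,0,0,3,0,0,0,0,0,0,4,0,0,0,0,0,0,5,0,0,0,0,0,0]'

```text
t: 8.5
position: [0.5401, 0.0291, 0.0857]
orientation: [[0.004, 1.0, -0.0], [1.0, -0.004, -0.0], [-0.0, -0.0, -1.0]]
force: [0.9, -2.0, 2.3]
finger_gap: 0.0004
```

>>> carry_out --rows '[1,0,0,0,0,0,0,2,0,0,0,0,0,0,3,0,0,0,0,0,0]'

```text
t: 8.8
position: [0.5401, 0.0321, 0.0857]
orientation: [[0.004, 1.0, -0.0], [1.0, -0.004, -0.0], [-0.0, -0.0, -1.0]]
force: [0.1, -2.5, 1.3]
finger_gap: 0.0001
```

>>> carry_out --rows '[1,0,0,0,0,0,0,2,0,0,0,0,0,0]'

```text
t: 9.0
position: [0.5401, 0.0329, 0.0857]
orientation: [[0.004, 1.0, -0.001], [1.0, -0.004, -0.002], [-0.002, -0.001, -1.0]]
force: [0.9, -6.9, 3.2]
finger_gap: 0.0008
```

>>> carry_out --rows '[1,0,0,0,0,0,0,2,0,0,0,0,0,0]'

```text
t: 9.2
position: [0.5401, 0.033, 0.0857]
orientation: [[0.006, 1.0, -0.001], [1.0, -0.006, -0.004], [-0.004, -0.001, -1.0]]
force: [-0.5, -10.9, 5.0]
finger_gap: 0.0005
```

```bash
python3 - <<'E'
from h import *
p=arm.grab_frame('wrist'); s=arm.state(); print(s['t'],s['position'],s['force'])
cv2.imwrite('pics/w4.png',p['color'])
E
```

```text
9.25 [0.5401 0.033  0.0857] [ 0.2495 -9.2167  4.3068]
```

View pics/w4.png

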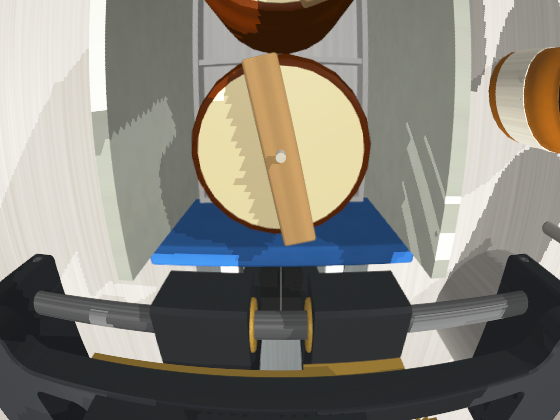

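Wrist view: the panel sits against the box walls and the jar is upright. Force rose to ~10 N with the TCP stopped at y = 0.033, as predicted for home. I'll back off and rise.

>>> carry_out --rows '[-10,0,0,0,0,0,0,-30,0,0,0,0,0,0,-40,0,-40,0,0,0,0,-40,0,-85,0,0,0,0,-40,0,-130,0,0,0,0]'

```text
t: 9.75
position: [0.5393, -0.0038, 0.2167]
orientation: [[0.004, 1.0, -0.002], [1.0, -0.004, 0.001], [0.001, -0.002, -1.0]]
force: [1.2, -0.1, 0.3]
finger_gap: 0.0007
```

>>> carry_out --rows '[-30,0,-45,0,0,0,0,-60,0,-90,0,0,0,0,-90,0,-135,0,0,0,0,-120,0,-180,0,0,0,0,-140,0,-190,0,0,0,0]'

```text
t: 10.25
position: [0.5402, -0.1442, 0.4092]
orientation: [[0.002, 1.0, 0.004], [1.0, -0.002, 0.0], [0.0, 0.004, -1.0]]
force: [0.5, -0.3, 0.0]
finger_gap: 0.0004
```

```bash
python3 - <<'E'
from h import *
s=arm.state(); print(s['t'],s['position'],s['force'])
b=arm.grab_frame('side')['color'][110:290,150:330]; a=arm.grab_frame('top')['color'][200:320,180:330]
cv2.imwrite('pics/m5.png',np.vstack([np.hstack([cv2.resize(b,(400,400),interpolation=3),cv2.resize(a[:,:120],(400,400),interpolation=3)])]))
E
```

```text
10.25 [ 0.5402 -0.1442  0.4092] [ 0.4776 -0.3085  0.0472]
```

View pics/m5.png

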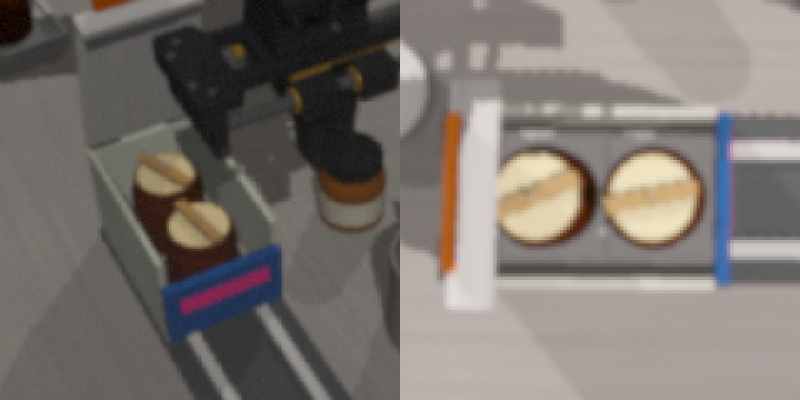

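Side and top views show the tray home (panel flush with the wall ends, top crop col 720) and both jars standing. Now I'll go over and behind the lid.

>>> carry_out --rows '[40,0,0,0,0,0,0,82,0,0,0,0,0,0,124,0,0,0,0,0,0,166,0,0,0,0,0,0,208,0,0,0,0,0,0]'

```text
t: 10.85
position: [0.5393, 0.067, 0.4046]
orientation: [[0.002, 1.0, -0.002], [1.0, -0.002, 0.001], [0.001, -0.002, -1.0]]
force: [0.3, -1.0, 0.0]
finger_gap: -0.0001
```

>>> carry_out --rows '[42,0,0,0,0,0,0,84,0,0,0,0,0,0,126,0,0,0,0,0,0,162,0,0,0,0,0,0,182,0,0,0,0,0,0]'

```text
t: 11.35
position: [0.5387, 0.2509, 0.4044]
orientation: [[-0.002, 1.0, -0.003], [1.0, 0.002, 0.002], [0.002, -0.003, -1.0]]
force: [0.3, -0.9, 0.3]
finger_gap: 0.0004
```

```bash
python3 go.py 0.541 0.245 0.325; python3 - <<'E'
from h import *
p=arm.grab_frame('side'); cv2.imwrite('pics/m6.png',cv2.resize(p['color'][60:260,140:340],(600,600),interpolation=3))
E
```

```text
t 11.35 pos [0.5387 0.2509 0.4044] F [ 0.3376 -0.8715  0.2897] gap 0.00043300556525784626
shift mm [-6.1112  2.5023 79.4116] turn [-0.1618 -0.1244  0.1283]
```

View pics/m6.png

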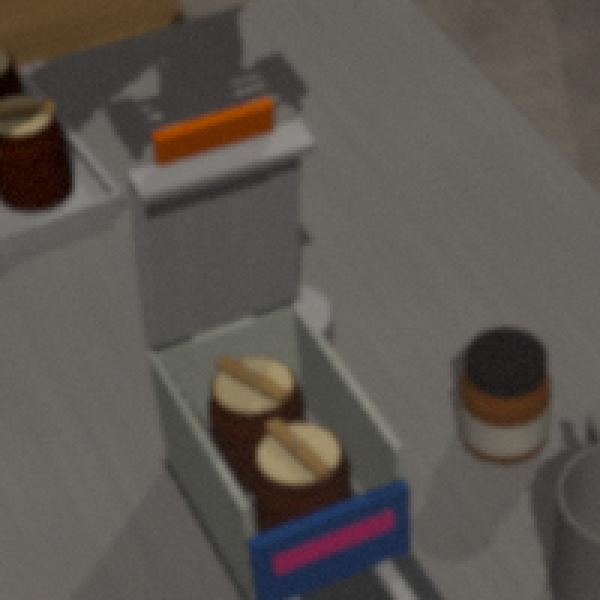

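The side view shows the lid unmoved, the panel home and both jars standing. I'll descend behind the lid, then approach its lip.

>>> carry_out --rows '[0,2,25,0,0,0,0,0,2,50,0,0,0,0,0,2,70,0,0,0,0,-3,2,79,0,0,0,0,-8,2,79,0,0,0,0]'

```text
t: 11.9
position: [0.5418, 0.2378, 0.3251]
orientation: [[0.003, 1.0, -0.003], [1.0, -0.003, -0.001], [-0.001, -0.003, -1.0]]
force: [-0.4, -0.1, 0.3]
finger_gap: 0.0006
```

>>> carry_out --rows '[-7,0,0,0,0,0,0,-14,0,0,0,0,0,0,-20,0,0,0,0,0,0,-24,0,0,0,0,0,0,-28,0,0,0,0,0,0]'

```text
t: 12.4
position: [0.543, 0.2096, 0.3271]
orientation: [[0.004, 1.0, 0.001], [1.0, -0.004, 0.0], [0.0, 0.001, -1.0]]
force: [-0.9, -0.7, -0.3]
finger_gap: 0.0005
```

>>> carry_out --rows '[-3,0,0,0,0,0,0,-6,0,0,0,0,0,0,-9,0,0,0,0,0,0,-12,0,0,0,0,0,0,-15,0,0,0,0,0,0]'

```text
t: 12.9
position: [0.5427, 0.1957, 0.3267]
orientation: [[0.003, 1.0, -0.0], [1.0, -0.003, 0.001], [0.001, -0.0, -1.0]]
force: [1.0, 2.3, -1.7]
finger_gap: 0.0003
```

Contact is made (Fy +2.3 N), about 78° as fitted. I'll tabulate the arc about the hinge.

```bash
python3 - <<'E'
import numpy as np
ph=np.arange(79,-1,-2.); rho=np.interp(ph,[0,79],[192,186]); r=np.radians(ph)
y=230.5-rho*np.cos(r); z=144+rho*np.sin(r)
for k in range(0,len(ph)-1,5):
    e=slice(k+1,k+6); print(ph[k],np.c_[y[e]-y[k],z[k]-z[e]].round(0).astype(int).tolist(),'end',y[e][-1].round(),z[e][-1].round())
E
```

```text
79.0 [[-6, 1], [-13, 3], [-19, 4], [-25, 6], [-31, 8]] end 164.0 318.0
69.0 [[-6, 2], [-12, 5], [-18, 8], [-24, 10], [-30, 14]] end 134.0 305.0
59.0 [[-6, 3], [-11, 7], [-17, 11], [-22, 15], [-27, 19]] end 107.0 286.0
49.0 [[-5, 4], [-10, 9], [-15, 13], [-19, 18], [-23, 23]] end 84.0 263.0
39.0 [[-4, 5], [-8, 10], [-12, 16], [-16, 21], [-19, 27]] end 64.0 236.0
29.0 [[-3, 6], [-6, 12], [-9, 18], [-12, 24], [-14, 30]] end 50.0 206.0
19.0 [[-2, 6], [-4, 13], [-6, 19], [-7, 26], [-9, 32]] end 42.0 174.0
9.0 [[-1, 7], [-2, 13], [-3, 20], [-3, 27]] end 39.0 147.0
```

>>> carry_out --rows '[-6,0,1,0,0,0,0,-13,0,3,0,0,0,0,-19,0,4,0,0,0,0,-25,0,6,0,0,0,0,-31,0,8,0,0,0,0]'

```text
t: 13.4
position: [0.5427, 0.1634, 0.3185]
orientation: [[0.004, 1.0, -0.0], [1.0, -0.004, -0.0], [-0.0, -0.0, -1.0]]
force: [-0.5, 2.6, 0.2]
finger_gap: 0.0006
```

>>> carry_out --rows '[-6,0,2,0,0,0,0,-12,0,5,0,0,0,0,-18,0,8,0,0,0,0,-24,0,10,0,0,0,0,-30,0,14,0,0,0,0]'

```text
t: 13.9
position: [0.5427, 0.1335, 0.3047]
orientation: [[0.004, 1.0, 0.0], [1.0, -0.004, -0.0], [-0.0, 0.0, -1.0]]
force: [0.3, 1.5, 1.0]
finger_gap: 0.0002
```

```bash
python3 - <<'E'
from h import *
s=arm.state(); print(s['t'],s['position'],s['force'])
p=arm.grab_frame('side'); cv2.imwrite('pics/m7.png',cv2.resize(p['color'][60:260,140:340],(600,600),interpolation=3))
E
```

```text
13.9 [0.5427 0.1335 0.3047] [0.2647 1.506  1.0287]
```

View pics/m7.png

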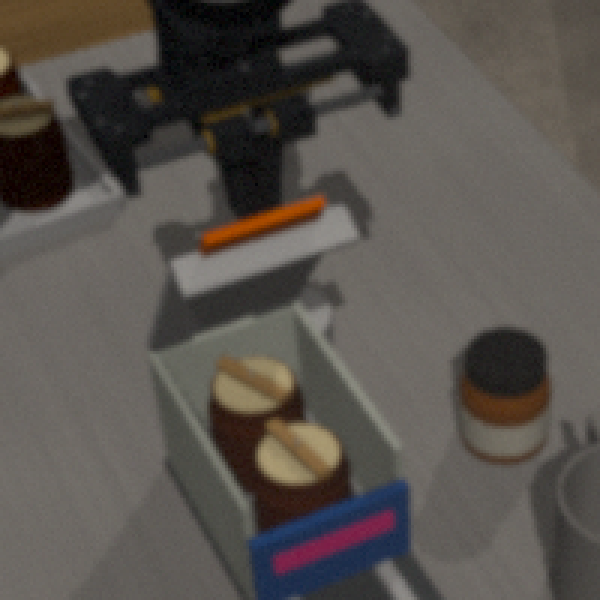

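The side view shows the lid coming down under the fingertips behind the orange lip. The tray is home and the jars are standing, so I'll continue the arc.

>>> carry_out --rows '[-6,0,3,0,0,0,0,-11,0,7,0,0,0,0,-17,0,11,0,0,0,0,-22,0,15,0,0,0,0,-27,0,19,0,0,0,0]'

```text
t: 14.45
position: [0.5426, 0.1066, 0.2853]
orientation: [[0.004, 1.0, 0.0], [1.0, -0.004, 0.0], [0.0, 0.0, -1.0]]
force: [0.4, 1.4, -0.3]
finger_gap: 0.0009
```

>>> carry_out --rows '[-5,0,4,0,0,0,0,-10,0,9,0,0,0,0,-15,0,13,0,0,0,0,-19,0,18,0,0,0,0,-23,0,23,0,0,0,0]'

```text
t: 14.95
position: [0.5424, 0.0834, 0.2623]
orientation: [[0.004, 1.0, -0.0], [1.0, -0.004, -0.0], [-0.0, -0.0, -1.0]]
force: [0.6, 0.9, 1.1]
finger_gap: 0.0005
```

>>> carry_out --rows '[-4,0,5,0,0,0,0,-8,0,10,0,0,0,0,-12,0,16,0,0,0,0,-16,0,21,0,0,0,0,-19,0,27,0,0,0,0]'

```text
t: 15.45
position: [0.5424, 0.0645, 0.2353]
orientation: [[0.004, 1.0, -0.0], [1.0, -0.004, -0.0], [-0.0, -0.0, -1.0]]
force: [-0.5, 0.7, 1.0]
finger_gap: 0.0009
```

>>> carry_out --rows '[-3,0,6,0,0,0,0,-6,0,12,0,0,0,0,-9,0,18,0,0,0,0,-12,0,24,0,0,0,0,-14,0,30,0,0,0,0]'

```text
t: 15.95
position: [0.5423, 0.0508, 0.2052]
orientation: [[0.004, 1.0, -0.0], [1.0, -0.004, 0.0], [0.0, -0.0, -1.0]]
force: [0.3, 1.5, 0.5]
finger_gap: 0.0003
```

>>> carry_out --rows '[-2,0,6,0,0,0,0,-4,0,12,0,0,0,0,-6,0,18,0,0,0,0,-7,0,24,0,0,0,0,-9,0,30,0,0,0,0]'

```text
t: 16.45
position: [0.5423, 0.0419, 0.1752]
orientation: [[0.004, 1.0, 0.0], [1.0, -0.004, -0.0], [-0.0, 0.0, -1.0]]
force: [0.8, 1.6, 1.0]
finger_gap: 0.0004
```

>>> carry_out --rows '[0,0,4,0,0,0,0,-1,0,8,0,0,0,0,-1,0,12,0,0,0,0,-2,0,15,0,0,0,0,-2,0,18,0,0,0,0]'

```text
t: 16.95
position: [0.5422, 0.04, 0.1575]
orientation: [[0.004, 1.0, -0.0], [1.0, -0.004, -0.0], [-0.0, -0.0, -1.0]]
force: [0.5, -1.1, 1.4]
finger_gap: 0.0001
```

```bash
python3 - <<'E'
from h import *
s=arm.state(); print(s['t'],s['position'],s['force'])
p=arm.grab_frame('side'); cv2.imwrite('pics/m8.png',cv2.resize(p['color'][100:260,140:340],(700,560),interpolation=3))
E
```

```text
16.95 [0.5422 0.04   0.1575] [ 0.4741 -1.1499  1.364 ]
```

View pics/m8.png

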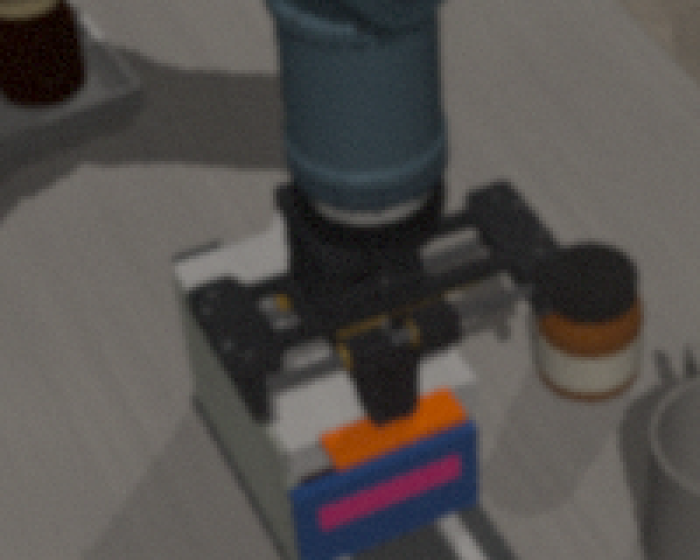

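The side view shows the lid nearly flat, with the fingertips on the lip's inner edge and the spare jar well below the gripper. I'll finish with small steps, watching the force.

>>> carry_out --rows '[0,0,2,0,0,0,0,0,0,4,0,0,0,0,0,0,5,0,0,0,0,0,0,6,0,0,0,0,0,0,7,0,0,0,0]'

```text
t: 17.5
position: [0.5423, 0.0399, 0.1507]
orientation: [[0.004, 1.0, 0.0], [1.0, -0.004, -0.0], [-0.0, 0.0, -1.0]]
force: [-0.7, -0.7, 0.5]
finger_gap: 0.0003
```

>>> carry_out --rows '[0,0,1,0,0,0,0,0,0,2,0,0,0,0]'

```text
t: 17.7
position: [0.5424, 0.04, 0.1493]
orientation: [[0.004, 1.0, 0.0], [1.0, -0.004, -0.0], [-0.0, 0.0, -1.0]]
force: [-5.4, -1.2, 16.1]
finger_gap: 0.0007
```

>>> carry_out --rows '[0,0,1,0,0,0,0,0,0,1,0,0,0,0]'

```text
t: 17.9
position: [0.5424, 0.04, 0.1493]
orientation: [[0.004, 1.0, 0.0], [1.0, -0.004, -0.001], [-0.001, 0.0, -1.0]]
force: [-6.1, -2.2, 16.6]
finger_gap: 0.0005
```

The lid stopped firmly (16 N) with the fingertips at 124.3 mm, matching the closed lip's 124 mm. I'll retreat and check.

>>> carry_out --rows '[0,0,-10,0,0,0,0,0,0,-45,0,0,0,0,0,0,-90,0,0,0,0,0,0,-135,0,0,0,0,-40,0,-160,0,0,0,0]'

```text
t: 18.4
position: [0.5434, 0.0062, 0.312]
orientation: [[-0.006, 1.0, 0.006], [1.0, 0.006, 0.004], [0.004, 0.006, -1.0]]
force: [2.0, -0.7, 0.6]
finger_gap: 0.0004
```

>>> carry_out --rows '[-45,0,0,0,0,0,0,-90,0,0,0,0,0,0,-135,0,0,0,0,0,0,-180,0,0,0,0,0,0,-200,0,0,0,0,0,0]'

```text
t: 18.9
position: [0.5405, -0.2051, 0.3076]
orientation: [[0.009, 1.0, -0.0], [1.0, -0.009, -0.002], [-0.002, -0.0, -1.0]]
force: [0.1, -0.6, -0.6]
finger_gap: 0.0004
```

```bash
python3 - <<'E'
from h import *
s=arm.state(); print(s['t'],s['position'],s['force'])
b=arm.grab_frame('side')['color'][130:290,150:350]; a=arm.grab_frame('top')['color'][150:310,160:340]
cv2.imwrite('pics/m9.png',np.hstack([cv2.resize(b,(400,320),interpolation=3),cv2.resize(a,(360,320),interpolation=3)]))
E
```

```text
18.9 [ 0.5405 -0.2051  0.3076] [ 0.1071 -0.6279 -0.5501]
```

View pics/m9.png

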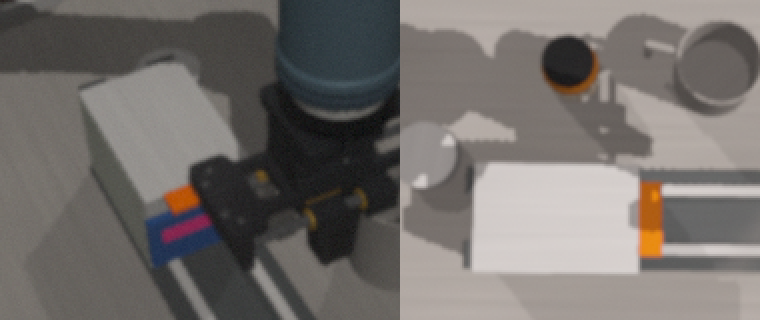

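The final views show the lid flat on the box, the panel home under the lip, and the pot, spare jar and tin in place. Handing in.

```bash
python3 -c "
from bench import arm
print(arm.close_job())"
```

```text
the job is handed in; nothing more can be done
None
```

The tray is pushed fully home and the lid is closed over the two jars. I handed the job in at about 19 s of the 51 s allowed.

- **Tray:** I pushed the panel with the shut fingers at about 40 mm/s, slowing to 10 mm/s near the end. It took 1–3 N along the rails, rising to about 11 N at the stop. The panel stopped within about 3 mm of its predicted home position. Before I touched the lid, pictures showed the panel flush with the box walls and both jars standing.
- **Lid:** I lowered it with the fingertips behind the lip, following an arc about the hinge. It stopped firmly at 16–17 N with the fingertips 124.3 mm above the bench; a closed lip should be at 124 mm.
- **Last views:** the lid lies flat, the panel is still home, and the pot, spare jar and tin look unmoved. The gripper is well clear.

The jars can't be seen under the closed lid; I last saw them standing when the lid was about 60° open. No check failed or disagreed.

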